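# Release the spent sampling tube from its push-in fitting

## Task

Take the blue-capped sampling tube out of its push-in fitting: first push the fitting's black release collar fully down, then draw the tube straight up and out. Lower it foot first into the white beaker and let go of it there, without dropping it in from above; leave the red-capped tube plugged in and the beaker standing upright.

Things in the scene. Friction and masses are not known exactly. Their poses are not given: they have to be found in the camera images.
- tube_blue: Rigid white tube with a blue cap, 20 mm diameter, 85 mm long, 50 g, upright in a fitting fixed to the desk. Origin: centre of its foot, z up towards the cap (cap 58 to 85 mm above the foot). Plugged in, foot 10 mm and cap top 95 mm above the desk; bore 23 mm. Jaws in a groove near its foot lock it while the collar is up; collar down, it lifts out freely and is clear after 50 mm.
- collar_blue (a joint): Black release collar round the blue-capped tube: a flange of 74 mm diameter with a 27 mm hole, its top 58 mm above the desk when up (0 m, locked), 48 mm when fully down (0.010 m, free). Slides straight down against about 4 N of friction, stays where left; press anywhere on it, e.g. with two open fingers astride the tube.
- beaker: Loose low white plastic beaker, 80 mm in diameter at the rim, narrower at the foot, 55 mm high, 3 mm wall, floor 4 mm thick, 250 g, standing on the desk. Origin at the centre of its underside, z up. The tube put into it may lean on the rim.
- tube_red: A second tube of the same shape and size but with a red cap, plugged into an identical fitting; it stays there. Origin: centre of its foot, z up.

How it is judged:
On the way, in this order (a step that is already met when the one before it is completed fails the run):
1. the blue tube's release collar is pushed down (8 mm or more) while the tube is still plugged in (value of joint collar_blue above 0.008 m and distance of tube_blue from where it was at the start of the episode below 0.015 m), for 0.05 s.
2. the blue tube is drawn out of its fitting with the collar down (distance of tube_blue from where it was at the start of the episode above 0.045 m and value of joint collar_blue above 0.004 m), for 0.05 s.
3. the fingers hold the blue tube with its foot lowered into the beaker (foot within 35 mm of the beaker's axis and less than 45 mm above its underside) (z of tube_blue in the frame of beaker below 0.045 m and horizontal distance between tube_blue and beaker below 0.035 m and contact force between the fingers and tube_blue above 0.5 N), for 0.05 s.
At the end, for the whole second after the job is handed in: Blue-capped tube at rest in the beaker, foot within 40 mm of its axis and under 30 mm above its underside, tilted under 1.2 rad (may lean on the rim); beaker on the desk, tilted under 0.15 rad; red-capped tube still plugged in, within 12 mm of its start (horizontal distance between tube_blue and beaker below 0.04 m and z of tube_blue in the frame of beaker below 0.03 m and angle between tube_blue's own z axis and vertical below 1.2 rad and linear speed of tube_blue below 0.03 m/s and angle between beaker's own z axis and vertical below 0.15 rad and height (world z) of beaker below 0.015 m and distance of tube_red from where it was at the start of the episode below 0.012 m); the robot touches nothing.
It fails at once if the red-capped tube is pulled out (moved more than 20 mm) (distance of tube_red from where it was at the start of the episode above 0.02 m).
It fails at once if the beaker is knocked over (tilted more than 0.6 rad) (angle between beaker's own z axis and vertical above 0.6 rad).
It also fails if it takes over 51 s, if anything falls off the work surface, if the arm or the gripper's body presses on something with over 40 N, if the wrist force passes 120 N, or if a joint passes its speed limit or range.

## Robot

A 6-joint arm with a two-finger parallel gripper is mounted at the origin on a cart in front of the work surface, level with it; the furniture and walls round the work are solid. World frame = base frame: x ahead of the robot, y to its left, z up, the work surface at z = 0. Lengths are in m, angles in rad, forces in N, time in s.
With the tool pointing down it reaches from about 0.25 to 0.775 m from the base axis. Payload 4 kg.
Tool frame: the origin (TCP) lies at the very end of the fingers, on their centre line; the grasp point (between the pads) lies 19 mm behind it (robot.tcp_to_grasp is the distance from the TCP to the grasp point, in m); z points along the fingers, y is the line along which they close (so a half turn about z gives the same grasp; the last joint's range is limited). The gripper opens to 94 mm and grips with 3 to 60 N. Pads are 16 mm wide; open, the fingers measure 119 mm over their backs; the gripper's body (75 mm by 177 mm) begins 78 mm behind the grasp point.
Start: joints at [-1.405, 0.087, 1.371, -0, 1.684, -0.103], TCP at [0.146, -0.53, 0.206] pointing down, gripper open.
Joint ranges: [-3.1, 3.1], [-0.76, 2.03], [0.27, 2.55], [-1.08, 4.22], [0.17, 2.65], [-2.57, 2.57]. Speed limits (rad/s): [2.79, 2.79, 3.14, 3.14, 3.14, 3.14].

## Interface

Orientations are given as [roll, pitch, yaw] about the fixed x, y, z axes, in that order (R = Rz(yaw) Ry(pitch) Rx(roll)).
In Python, from bench import robot, snapshot gives the robot as it stands (robot), with the cameras as plain functions.
- The arm moves only by the tool jog_arm, called after ">>>" by a JSON object that holds its "api" and its "payload", one argument or row to a line. Schema: {"type":"object","properties":{"ticks":{"type":"array","items":{"type":"number"},"minItems":5,"maxItems":100},"only":{"type":"string"},"quiet":{"type":"boolean"},"lines":{"type":"string"}},"required":["ticks"],"additionalProperties":false}. ticks is one flat list of numbers that holds 1 to 20 rows one after another, with no inner brackets; each row has 5 numbers: the finger opening in m, then dx, dy, dz in fractions of the full range, 1 being 200 mm, then a turn about the tool's z in parts of the range, where 1.0 means pi rad; each row shifts and turns the commanded pose from where the row before left it, along the tool's axes as they then stand; what a row does not reach is not made up. A row lasts 1/12 s, in which the tool goes at most 0.0417 m and 0.125 rad, less where a joint would pass 70% of its speed; a pose out of reach is approached as far as the arm can. The fingers move at their own pace and stop on an object; the grip force is fixed at half the most. Time passes only in rows, so rows that do not move let the fingers close. The tool returns the time, the measured TCP pose, the force, the opening and the grip force at its end. only (a regular expression) keeps the lines of the reply that match it, lines (a string "A,B") keeps lines A to B, and quiet returns only ok. A shift or turn number past 1, either way, is cut back to 1. Input that does not fit is refused with a message, and nothing moves.
- robot.get_obs(): the state, without advancing time (a new reading comes with each control period).
- snapshot(name): name is "scene" or "top"; returns a dict with "color" (420x560x3 uint8, blue, green, red), "fx", "fy", "cx", "cy" (pixels), "extrinsics" (4x4, takes a point from world to camera coordinates). Camera axes: x right, y down, z forward; pixel columns grow to the right and rows downward; lengths in m; the calibration is good to about 2 mm. A picture is of the moment at which its call begins. There is no depth.
- robot.close_job(): hands the job in; it is judged then, once.
The state is a dict: "time": time; "joint_positions": joint angles; "qvel": joint speeds; "joint_torque": joint torques, N m; "tool_pos": TCP position; "ee_rot": TCP orientation; "wrist_force": force on the tool from outside, world axes, zero at the start; "wrist_torque": the same for the moment, N m; "width": finger opening in m; "finger_force": force on a finger pad.
Only numpy, scipy, OpenCV 4.12 (cv2) and the standard library are available. Lean on these libraries where they do the work, as an engineer would, in place of code of your own. Each camera call takes 0.05 s, during which the arm holds its last target. There are 200 camera calls.

## Working session

There is one attempt and no reset: what is moved stays moved. The work goes in short steps, Python scripts to look and compute and a tool call to move; the robot and the scene stay as the last step left them, time stands still between calls to the robot, and variables do not carry over. Pictures are saved under pics/ and viewed, at most 10 in all, crops included, and the job is handed in when it is done.

```bash
ls; mkdir -p pics
```

Run:
```python
from bench import robot, snapshot
import cv2,pickle
for n in("scene","top"):
    s=snapshot(n); cv2.imwrite(f"pics/{n}0.png",s["color"]); pickle.dump(s,open(f"{n}0.pkl","wb"))
    print(n,s["fx"],s["cx"],s["cy"],s["extrinsics"].round(3).tolist())
o=robot.get_obs(); print({k:o[k] for k in("time","tool_pos","ee_rot","width")})
```

```text
bench.py
pics
scene 481.3072901889393 281.22656204791997 203.69166434927558 [[0.792, -0.611, -0.012, -0.501], [-0.434, -0.548, -0.715, 0.136], [0.43, 0.571, -0.699, 0.89], [0.0, 0.0, 0.0, 1.0]]
top 410.08653559567534 276.4241552556466 211.7252052875796 [[0.025, -0.999, -0.024, -0.178], [-0.984, -0.02, -0.177, 0.484], [0.176, 0.027, -0.984, 0.841], [0.0, 0.0, 0.0, 1.0]]
{'time': 0.1, 'tool_pos': array([ 0.14597514, -0.5297485 ,  0.20439618]), 'ee_rot': array([-3.13951759e+00, -2.04686336e-04,  2.68835952e-01]), 'width': 0.09386944344759543}
```

View pics/scene0.png

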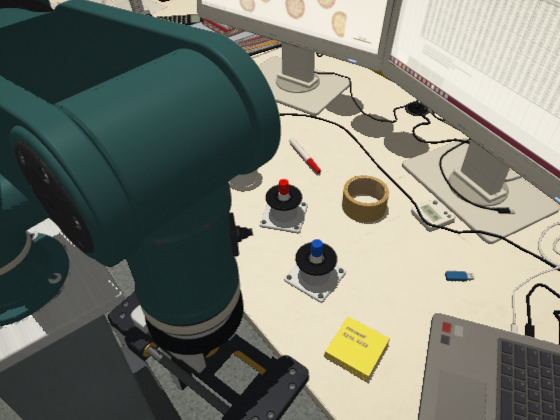

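View pics/top0.png

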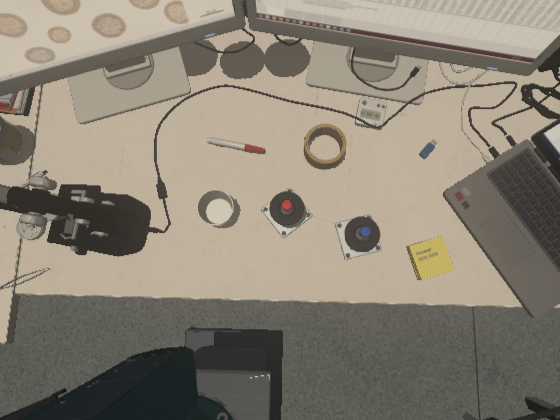

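The scene view shows the blue cap near (317,247) and the red cap near (284,186), with the beaker half hidden behind the arm at about (245,178). In the top view, blue is near (364,232), red near (287,206) and the beaker near (218,208). I'll enlarge these areas.

Run:
```python
import cv2,numpy as np
a=cv2.imread("pics/scene0.png");b=cv2.imread("pics/top0.png")
def crop(im,x,y,w,h,k):
    c=cv2.resize(im[y:y+h,x:x+w],None,fx=k,fy=k,interpolation=cv2.INTER_CUBIC)
    for i in range(0,w,10):
        cv2.line(c,(i*k,0),(i*k,6),(0,0,255),1)
        if i%20==0: cv2.putText(c,str(x+i),(i*k,16),0,.35,(0,0,255),1)
    for i in range(0,h,10):
        cv2.line(c,(0,i*k),(6,i*k),(0,0,255),1)
        if i%20==0: cv2.putText(c,str(y+i),(8,i*k+4),0,.35,(0,0,255),1)
    return c
t=crop(b,190,180,200,80,4)
s=crop(a,220,160,130,60,4);s2=crop(a,275,225,70,60,4)
cv2.imwrite("pics/crop1.png",np.vstack([t,np.hstack([s,s2])]))
```

```text
(no output)
```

View pics/crop1.png

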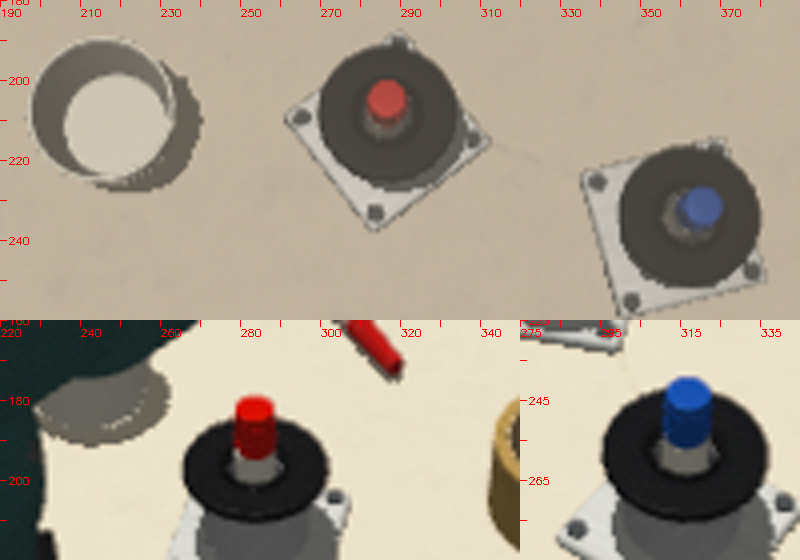

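The enlarged crop gives these centres:

| Feature | Top view | Scene view |
|---|---|---|
| Blue cap top | (366,231) | (316.8,243.5) |
| Blue collar | (362.4,234) | (316.3,258) |
| Red cap top | (286.7,205) | (283.8,182.8) |
| Beaker rim | (215.5,207.4) | hidden |
| Beaker floor | (219.5,211.2) | hidden |

Create geo.py:
```python
import pickle,numpy as np
from scipy.optimize import least_squares
def ray(s,p):
    E=s["extrinsics"];R=E[:3,:3];d=R.T@np.array([(p[0]-s["cx"])/s["fx"],(p[1]-s["cy"])/s["fy"],1]);return -R.T@E[:3,3],d/np.linalg.norm(d)
def plane(s,p,z):
    c,d=ray(s,p);return c+d*(z-c[2])/d[2]
def tri(obs):
    A=np.zeros((3,3));b=np.zeros(3);L=[]
    for s,p in obs:
        c,d=ray(s,p);M=np.eye(3)-np.outer(d,d);A+=M;b+=M@c;L.append((M,c))
    x=np.linalg.solve(A,b);return x,[np.linalg.norm(M@(x-c)) for M,c in L]
```

Run:
```python
from geo import *
S=pickle.load(open("scene0.pkl","rb"));T=pickle.load(open("top0.pkl","rb"))
np.set_printoptions(precision=4,suppress=True)
print("bluecap",tri([(S,(316.8,243.5)),(T,(366,231))]))
print("bluecol",tri([(S,(316.3,258)),(T,(362.4,234))]))
print("redcap",tri([(S,(283.8,182.8)),(T,(286.7,205))]))
print("z fixed: cap",plane(T,(366,231),.095),plane(S,(316.8,243.5),.095),"collar",plane(T,(362.4,234),.058),plane(S,(316.3,258),.058))
print("beaker rim",plane(T,(215.5,207.4),.055),"floor",plane(T,(219.5,211.2),.004))
```

```text
bluecap (array([ 0.4425, -0.3482,  0.0941]), [np.float64(0.0003656810939354004), np.float64(0.00036568109393539784)])
bluecol (array([ 0.4421, -0.3484,  0.0558]), [np.float64(0.0005057332087706827), np.float64(0.0005057332087707515)])
redcap (array([ 0.4935, -0.1897,  0.092 ]), [np.float64(0.0007145012270594863), np.float64(0.0007145012270593766)])
z fixed: cap [ 0.4427 -0.3482  0.095 ] [ 0.4417 -0.3486  0.095 ] collar [ 0.4413 -0.3478  0.058 ] [ 0.4413 -0.3499  0.058 ]
beaker rim [ 0.492 -0.038  0.055] floor [ 0.493  -0.0383  0.004 ]
```

The two views agree to within 1 mm. The blue cap top is at z = 0.094 (should be 0.095), the collar at z = 0.056 (should be 0.058), and both are centred at (0.442, -0.348). The red tube is at (0.4935, -0.190). The beaker's rim and floor circles both give (0.4925, -0.038). Next I move above the blue tube.

The manual's scale: shifts go in shares of 200 mm and turns go in shares of pi rad. Converting my numbers, 0.0278 m is 0.139, -0.008 m is -0.04.

>>> {"api": "jog_arm", "payload": {
  "ticks": [0.044,0.139,-0.04,0,0,0.044,0.139,-0.04,0,0,0.044,0.139,-0.04,0,0,0.044,0.139,-0.04,0,0,0.044,0.139,-0.04,0,0,0.044,0.139,-0.04,0,0,0.044,0.139,-0.04,0,0,0.044,0.139,-0.04,0,0,0.044,0.139,-0.04,0,0,0.044,0.139,-0.04,0,0,0.044,0.139,-0.04,0,0,0.044,0.139,-0.04,0,0,0.044,0,0,0,0,0.044,0,0,0,0]
}}

```text
time: 1.27
tool_pos: [0.4428, -0.3481, 0.2047]
ee_rot: [-3.141, 0.001, 0.272]
wrist_force: [0.3, -0.3, 0.2]
width: 0.0436
finger_force: 0.0
```

Create rel.py:
```python
import sys,numpy as np
from bench import robot, snapshot
from scipy.spatial.transform import Rotation as R
o=robot.get_obs();g=np.array([float(v) for v in sys.argv[1:4]])
print("t",round(o["time"],2),"tcp",o["tool_pos"].round(4),"rpy",o["ee_rot"].round(3),"w",round(o["width"],4),"F",o["wrist_force"].round(1),"ff",o["finger_force"])
print("tool delta",(R.from_euler("xyz",o["ee_rot"]).inv().apply(g-o["tool_pos"])).round(4))
```

```bash
python3 rel.py .442 -.3483 .10
```

```text
t 1.27 tcp [ 0.4428 -0.3481  0.2047] rpy [-3.141e+00  1.000e-03  2.720e-01] w 0.0436 F [ 0.3 -0.3  0.2] ff 0.0
tool delta [-7.000e-04  1.000e-04  1.047e-01]
```

Scaled: 0.025 m is 0.125, 0.02 m is 0.1.

>>> {"api": "jog_arm", "payload": {
  "ticks": [0.044,-0.0035,0,0.125,0,0.044,0,0,0.125,0,0.044,0,0,0.125,0,0.044,0,0,0.125,0,0.044,0,0,0.1,0,0.044,0,0,0.05,0,0.044,0,0,0,0,0.044,0,0,0,0]
}}

```text
time: 1.93
tool_pos: [0.4409, -0.3499, 0.0756]
ee_rot: [-3.141, 0.0, 0.268]
wrist_force: [0.1, 0.2, 0.1]
width: 0.044
finger_force: 0.0
```

```bash
python3 rel.py .442 -.3483 .047
```

Run:
```python
from bench import robot, snapshot
import cv2,numpy as np,pickle
s=snapshot("scene");t=snapshot("top");pickle.dump(s,open("scene1.pkl","wb"))
a=s["color"];b=t["color"]
f=lambda im,x,y,w,h,k:cv2.resize(im[y:y+h,x:x+w],None,fx=k,fy=k,interpolation=cv2.INTER_CUBIC)
cv2.imwrite("pics/c2.png",np.hstack([f(a,190,110,200,280,2),f(b,190,180,200,280-140,2) if 0 else f(b,300,170,133,187,3)[:560,:399]]))
```

```text
t 1.93 tcp [ 0.4409 -0.3499  0.0756] rpy [-3.141  0.     0.268] w 0.044 F [0.1 0.2 0.1] ff 0.0
tool delta [ 0.0015 -0.0012  0.0286]
```

View pics/c2.png

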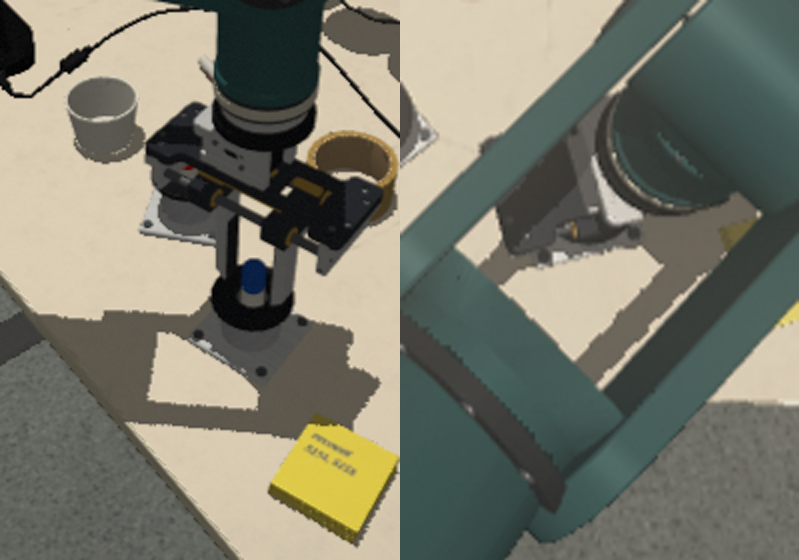

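The fingers now stand astride the tube (scene, around (315,245)). The beaker rim is now visible with its centre at about (241,159). I push the collar down and cross-check the beaker.

Scaled: 0.006 m is 0.03, 0.0015 m is 0.0075.

```bash
python3 -c "
from geo import *
S=pickle.load(open('scene1.pkl','rb'));T=pickle.load(open('top0.pkl','rb'))
print(tri([(S,(241,159)),(T,(215.5,207.4))]),plane(S,(241,159),.055))"
```

```text
(array([ 0.49294523, -0.03847434,  0.05509977]), [np.float64(0.0011203653278190461), np.float64(0.001120365327818978)]) [ 0.49406369 -0.03877511  0.055     ]
```

>>> {"api": "jog_arm", "payload": {
  "ticks": [0.044,0.0075,-0.006,0.03,0,0.044,0,0,0.03,0,0.044,0,0,0.03,0,0.044,0,0,0.02,0,0.044,0,0,0.015,0,0.044,0,0,0.015,0,0.044,0,0,0.01,0,0.044,0,0,0,0,0.044,0,0,0,0]
}}

```text
time: 2.78
tool_pos: [0.4432, -0.3481, 0.0482]
ee_rot: [3.14, -0.001, 0.269]
wrist_force: [-2.5, 2.6, 11.6]
width: 0.0438
finger_force: 6.1
```

```bash
python3 rel.py .442 -.3483 .064
```

```text
t 2.78 tcp [ 0.4432 -0.3481  0.0482] rpy [ 3.14e+00 -1.00e-03  2.69e-01] w 0.0438 F [-2.5  2.6 11.6] ff 6.05341858270549
tool delta [-0.0012 -0.0001 -0.0158]
```

The beaker triangulates to rim z = 0.055, at (0.493, -0.0385). The collar has bottomed: the TCP is at 0.048 and the force has risen to 11.6 N. Now I raise to the cap and grip.

Scaled: -0.006 m is -0.03, -0.005 m is -0.025.

>>> {"api": "jog_arm", "payload": {
  "ticks": [0.044,-0.005,0,-0.03,0,0.044,0,0,-0.03,0,0.044,0,0,-0.025,0,0.03,0,0,0,0,0.02,0,0,0,0,0.01,0,0,0,0,0.01,0,0,0,0,0.01,0,0,0,0,0.01,0,0,0,0]
}}

```text
time: 3.53
tool_pos: [0.4414, -0.3478, 0.0619]
ee_rot: [-3.141, 0.001, 0.269]
wrist_force: [-0.3, -0.2, 0.3]
width: 0.0192
finger_force: 30.0
```

```bash
python3 rel.py .442 -.3483 .19
```

```text
t 3.53 tcp [ 0.4414 -0.3478  0.0619] rpy [-3.141e+00  1.000e-03  2.690e-01] w 0.0192 F [-0.3 -0.2  0.3] ff 30.000467151403427
tool delta [ 0.0004  0.0005 -0.1281]
```

Scaled: -0.01 m is -0.05, -0.006 m is -0.03.

>>> {"api": "jog_arm", "payload": {
  "ticks": [0.01,0,0,-0.03,0,0.01,0,0,-0.05,0,0.01,0,0,-0.05,0,0.01,0,0,0,0]
}}

```text
time: 3.87
tool_pos: [0.4425, -0.3487, 0.0918]
ee_rot: [3.139, -0.002, 0.269]
wrist_force: [-1.2, 0.8, 1.3]
width: 0.0197
finger_force: 30.0
```

>>> {"api": "jog_arm", "payload": {
  "ticks": [0.01,0,0,-0.06,0,0.01,0,0,-0.075,0,0.01,0,0,-0.075,0,0.01,0,0,-0.075,0,0.01,0,0,-0.075,0,0.01,0,0,-0.075,0,0.01,0,0,-0.075,0,0.01,0,0,0,0,0.01,0,0,0,0]
}}

```text
time: 4.62
tool_pos: [0.4422, -0.3486, 0.1921]
ee_rot: [3.139, -0.002, 0.269]
wrist_force: [0.1, 0.1, -1.8]
width: 0.0192
finger_force: 30.0
```

```bash
python3 rel.py .493 -.0385 .19
```

Run:
```python
from bench import robot, snapshot
import cv2,numpy as np
a=snapshot("scene")["color"]
cv2.imwrite("pics/c3.png",cv2.resize(a[90:340,190:420],None,fx=2,fy=2))
```

```text
t 4.62 tcp [ 0.4422 -0.3486  0.1921] rpy [ 3.139e+00 -2.000e-03  2.690e-01] w 0.0192 F [ 0.1  0.1 -1.8] ff 30.000775158405304
tool delta [ 0.1313 -0.2855  0.0014]
```

View pics/c3.png

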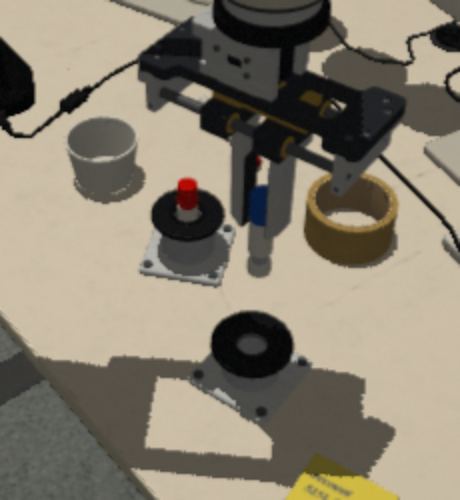

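The tube is free and hangs upright between the fingers, with its foot at about (320,223) and the empty collar below at about (316,262). The red tube is still in place. Now I carry the tube over the beaker.

Scaled: -0.0238 m is -0.119, 0.0109 m is 0.0545.

>>> {"api": "jog_arm", "payload": {
  "ticks": [0.01,0.0545,-0.119,0,0,0.01,0.0545,-0.119,0,0,0.01,0.0545,-0.119,0,0,0.01,0.0545,-0.119,0,0,0.01,0.0545,-0.119,0,0,0.01,0.0545,-0.119,0,0,0.01,0.0545,-0.119,0,0,0.01,0.0545,-0.119,0,0,0.01,0.0545,-0.119,0,0,0.01,0.0545,-0.119,0,0,0.01,0.0545,-0.119,0,0,0.01,0.0545,-0.119,0,0,0.01,0,0,0,0,0.01,0,0,0,0]
}}

```text
time: 5.83
tool_pos: [0.4913, -0.037, 0.1891]
ee_rot: [-3.141, 0.002, 0.271]
wrist_force: [0.4, 0.9, 0.0]
width: 0.0197
finger_force: 30.0
```

```bash
python3 rel.py .493 -.0385 .058
```

```text
t 5.83 tcp [ 0.4913 -0.037   0.1891] rpy [-3.141e+00  2.000e-03  2.710e-01] w 0.0197 F [0.4 0.9 0. ] ff 30.000625178217888
tool delta [0.0016 0.002  0.1311]
```

Run:
```python
from bench import robot, snapshot
import cv2,numpy as np
a=snapshot("scene")["color"];b=snapshot("top")["color"]
f=lambda im,x,y,w,h:cv2.resize(im[y:y+h,x:x+w],None,fx=3,fy=3,interpolation=cv2.INTER_CUBIC)
cv2.imwrite("pics/c4.png",np.hstack([f(a,180,70,130,160),f(b,150,130,130,160)]))
```

```text
(no output)
```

View pics/c4.png

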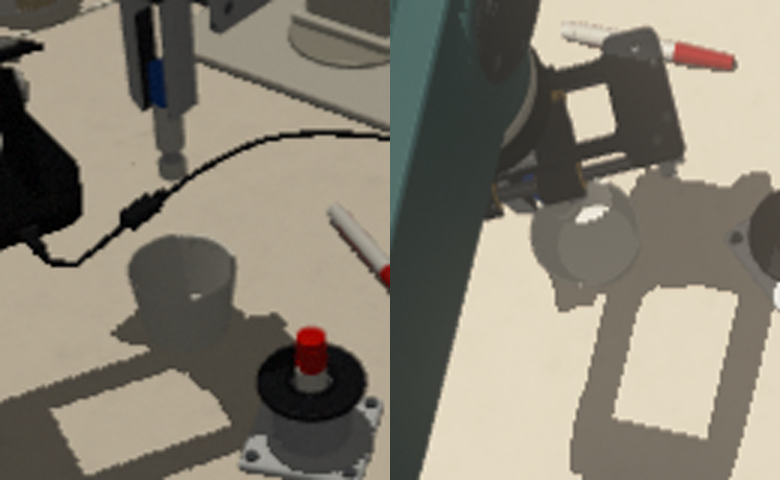

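The tube hangs over the beaker, its foot at about (237,127) in the scene view and the rim centred at about (240,158). Next I check the foot's position and then lower.

Scaled: 0.02 m is 0.1, 0.01 m is 0.05.

```bash
python3 -c "
from geo import *
S=pickle.load(open('scene1.pkl','rb'));print(plane(S,(237.3,126),.137),plane(S,(240.5,158),.055))"
```

```text
[ 0.49602923 -0.03263398  0.137     ] [ 0.4951458  -0.03525683  0.055     ]
```

>>> {"api": "jog_arm", "payload": {
  "ticks": [0.01,0.008,0.01,0.1,0,0.01,0,0,0.1,0,0.01,0,0,0.1,0,0.01,0,0,0.1,0,0.01,0,0,0.075,0,0.01,0,0,0.05,0,0.01,0,0,0.04,0,0.01,0,0,0,0,0.01,0,0,0,0]
}}

```text
time: 6.68
tool_pos: [0.4941, -0.04, 0.0776]
ee_rot: [3.141, -0.0, 0.268]
wrist_force: [0.2, 0.0, -0.2]
width: 0.0194
finger_force: 30.0
```

```bash
python3 rel.py .493 -.0385 .056
```

```text
t 6.68 tcp [ 0.4941 -0.04    0.0776] rpy [ 3.141 -0.     0.268] w 0.0194 F [ 0.2  0.  -0.2] ff 30.000593438744545
tool delta [-0.0007 -0.0017  0.0216]
```

Foot and beaker agree to within a few mm, and the foot is now about 26 mm high, inside the beaker. I lower gently to the floor.

Scaled: 0.006 m is 0.03, 0.005 m is 0.025.

>>> {"api": "jog_arm", "payload": {
  "ticks": [0.01,-0.0035,-0.0085,0.03,0,0.01,0,0,0.025,0,0.01,0,0,0.02,0,0.01,0,0,0.01,0,0.01,0,0,0,0,0.01,0,0,0,0]
}}

```text
time: 7.18
tool_pos: [0.4929, -0.0379, 0.0604]
ee_rot: [3.142, 0.0, 0.269]
wrist_force: [0.3, 0.4, 0.4]
width: 0.0195
finger_force: 30.0
```

>>> {"api": "jog_arm", "payload": {
  "ticks": [0.01,0,0,0.01,0,0.01,0,0,0,0,0.01,0,0,0,0]
}}

```text
time: 7.43
tool_pos: [0.4929, -0.038, 0.0585]
ee_rot: [3.141, 0.0, 0.269]
wrist_force: [0.5, -0.2, -0.3]
width: 0.0195
finger_force: 30.0
```

```bash
python3 rel.py .493 -.0385 .056
```

```text
t 7.43 tcp [ 0.4929 -0.038   0.0585] rpy [3.141 0.    0.269] w 0.0195 F [ 0.5 -0.2 -0.3] ff 30.000551640987396
tool delta [-0.      0.0005  0.0025]
```

Scaled: 0.0015 m is 0.0075.

>>> {"api": "jog_arm", "payload": {
  "ticks": [0.01,0,0,0.0075,0,0.01,0,0,0,0,0.01,0,0,0,0]
}}

```text
time: 7.68
tool_pos: [0.4928, -0.038, 0.0569]
ee_rot: [3.142, 0.0, 0.269]
wrist_force: [0.6, 0.5, -0.3]
width: 0.0194
finger_force: 30.0
```

>>> {"api": "jog_arm", "payload": {
  "ticks": [0.01,0,0,0.005,0,0.01,0,0,0,0,0.01,0,0,0,0]
}}

```text
time: 7.93
tool_pos: [0.4928, -0.038, 0.0559]
ee_rot: [3.142, 0.0, 0.269]
wrist_force: [0.6, 0.3, -0.7]
width: 0.0194
finger_force: 30.0
```

Scaled: 0.001 m is 0.005.

>>> {"api": "jog_arm", "payload": {
  "ticks": [0.01,0,0,0.005,0,0.01,0,0,0,0,0.01,0,0,0,0]
}}

```text
time: 8.18
tool_pos: [0.4931, -0.038, 0.0557]
ee_rot: [3.141, -0.001, 0.269]
wrist_force: [-1.8, 0.2, 3.6]
width: 0.0194
finger_force: 30.0
```

>>> {"api": "jog_arm", "payload": {
  "ticks": [0.01,0,0,0.005,0,0.01,0,0,0,0,0.01,0,0,0,0]
}}

```text
time: 8.43
tool_pos: [0.4933, -0.038, 0.0557]
ee_rot: [3.141, -0.001, 0.269]
wrist_force: [-1.9, 1.6, 9.8]
width: 0.0195
finger_force: 30.0
```

The foot is on the beaker floor, as the force rose at TCP 0.0557. I back off the load, open slowly and withdraw.

Scaled: -0.025 m is -0.125, -0.02 m is -0.1.

>>> {"api": "jog_arm", "payload": {
  "ticks": [0.01,0,0,-0.0075,0,0.01,0,0,0,0,0.022,0,0,0,0,0.026,0,0,0,0,0.03,0,0,0,0,0.036,0,0,0,0,0.042,0,0,0,0,0.042,0,0,0,0,0.042,0,0,-0.05,0,0.042,0,0,-0.1,0,0.042,0,0,-0.1,0,0.042,0,0,-0.125,0,0.042,0,0,-0.125,0,0.042,0,0,-0.125,0,0.042,0,0,0,0,0.042,0,0,0,0]
}}

```text
time: 9.77
tool_pos: [0.494, -0.0382, 0.1828]
ee_rot: [3.139, -0.004, 0.269]
wrist_force: [-0.3, 0.0, 0.9]
width: 0.0424
finger_force: 0.0
```

Run:
```python
from bench import robot, snapshot
import cv2,numpy as np
a=snapshot("scene")["color"];b=snapshot("top")["color"]
f=lambda im,x,y,w,h:cv2.resize(im[y:y+h,x:x+w],None,fx=3,fy=3,interpolation=cv2.INTER_CUBIC)
cv2.imwrite("pics/c5.png",np.hstack([f(a,180,70,130,160),f(b,150,130,130,160)]))
```

```text
(no output)
```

View pics/c5.png

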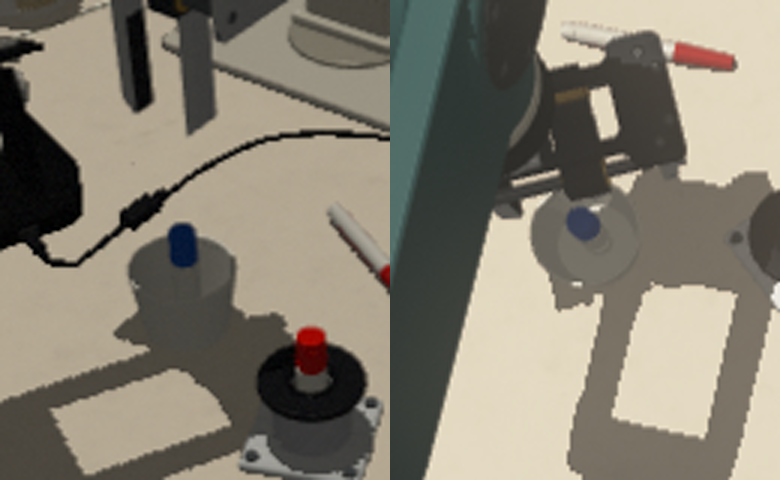

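The blue tube stands upright in the beaker, cap at scene (240,152). The red tube is still plugged in and the gripper is clear. I hand the job in.

```bash
python3 -c "
from bench import robot, snapshot
print(robot.close_job())"
```

```text
the job is handed in; nothing more can be done
None
```

I pushed the collar fully down, drew the blue tube out, set it foot first on the beaker floor and let go; the last images show it upright there with the red tube still plugged in, and I handed the job in at about 10 s (no verdict was returned).

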